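# Ready the falling-ball milk test and show the ball dish to the code reader

## Task

Get the falling-ball milk test ready: take the two white-capped milk tubes out of the blue rack and stand them, cap up and right to the bottom, in the two wells of the heating block, one in each; the red-capped tube stays in the rack. Then pick up the blue ball dish by its black grip and, keeping it level all the way with the loose steel ball resting in its middle, give it about a quarter turn so that its code plate squarely faces the code reader, and hold it with the code in front of the middle of the reader's window, at window height and about 10 cm away. Finish while still holding it there, still and level in the air, and leave all the other things on the bench undisturbed.

Things in the scene. Friction and masses are not known exactly. Their poses are not given: they have to be found in the camera images.
- tube_a_mid (a point): Centre (half-way up) of a white-capped milk tube: a closed glass tube full of white milk, 24 mm in diameter, 120 mm tall with its cap, the cap (top 18 mm) no wider than the tube; bevelled foot; 60 g. Its z axis points to the cap. It starts upright in one of the three holes of the rack, its foot on the rack's base 6 mm above the bench.
- tube_b_mid (a point): Centre of the other white-capped milk tube, the same in every way; the two are interchangeable.
- tube_ref_mid (a point): Centre of the red-capped reference tube, same shape and size; it stands in the third hole of the rack and stays there.
- rack: Blue plastic tube rack, fixed to the bench, 60 x 180 mm, 50 mm high; its origin is under its centre on the bench. Three holes of 27 mm in a row along its y axis, at y = -52, 0 and +52 mm, through a guide plate whose top is 50 mm above the bench. Which tube is in which hole varies.
- well_left (a point): Centre of the mouth of one of the heating block's two wells, in the block's top face 90 mm above the bench. Each well is a vertical round hole, 28 mm in diameter, slightly bevelled, 55 mm deep: a seated tube stands 65 mm proud with its centre 5 mm above the mouth. y runs along the line of the two wells, x away from the control panel.
- well_right (a point): Centre of the mouth of the other well, the same in every way, 70 mm from the first.
- dish_mid (a point): Where the ball's centre belongs in the loose blue dish: on its axis, 18 mm above its flat underside. Dish 93 mm across, 25 mm high, 105 to 190 g. Inside, a cone rises 10 degrees from the middle to radius 30 mm, then a steeper wall: the ball rolls off centre if jerked or tilted. z up, x from the grip to the code plate. Starts on the bench, grip towards the robot (x within 23 degrees of world x).
- dish_grip (a point): Centre of the dish's black upright grip block, 34 mm long (dish x), 14 mm thick (dish y) and 34 mm high (16 to 50 mm above the dish's underside); this point is 74 mm from the dish's axis on its -x side, 33 mm above the underside. The grip is joined to the rim by a 10 mm wide neck. Same axes as dish_mid.
- dish_code (a point): Centre of the printed outer face of the upright code plate on the dish's rim opposite the grip: orange plate 36 mm wide, 26 mm high with black bars on white; 53.5 mm from the dish's axis on its +x side, 31 mm above the underside. It faces along dish +x. Same axes as dish_mid.
- ball_center (a point): Centre of the loose polished steel ball, 18 mm in diameter, 24 g; starts in the middle of the dish.
- window (a point): Centre of the code reader's red window, 150 mm above the bench. Site axes: the reader looks along -x; x points from the window back into the reader, y sideways, z up. The code plate faces it squarely when the dish's x axis runs along this x axis.
- jug: Bystander: clear plastic milk jug with handle, 96 mm across the rim, 100 mm high, with a dipper standing in it up to 170 mm; leave alone. Origin under its centre.
- bottle: Bystander: green bottle with yellow label and blue cap, 56 mm in diameter, 130 mm tall; leave alone. Origin under its centre.
- pot_a: Bystander: white sample pot with flat lid, 37 mm in diameter, 65 mm tall; leave alone. Origin under its centre.
- pot_b: Bystander: another such sample pot; leave alone. Origin under its centre.
- heater: Heating block: white housing 150 x 210 mm with an aluminium block in its top, highest 90 mm above the bench, and a blue panel on the side towards the robot; fixed to the bench. Origin under its centre on the bench, x away from the panel; wells at y = +35 and -35 mm.
- reader: Code reader: grey head 48 mm deep, 66 wide, 46 high (top 173 mm above the bench) on a post with a 100 x 90 mm foot plate, fixed to the bench at the left. Origin on the bench under the head, 29 mm behind the window's face; same axes as the window. The foot reaches 11 mm farther out than the window.

How it is judged (in metres and radians):
On the way, in this order (a step that is already met when the one before it is completed fails the run):
1. both white-capped tubes stand cap up on the bottoms of the two wells, let go ((((horizontal distance between tube_a_mid and well_left below 0.006 m and z of tube_a_mid in the frame of well_left below 0.009 m and angle between tube_a_mid's own z axis and vertical below 0.12 rad) and (horizontal distance between tube_b_mid and well_right below 0.006 m and z of tube_b_mid in the frame of well_right below 0.009 m and angle between tube_b_mid's own z axis and vertical below 0.12 rad)) or ((horizontal distance between tube_a_mid and well_right below 0.006 m and z of tube_a_mid in the frame of well_right below 0.009 m and angle between tube_a_mid's own z axis and vertical below 0.12 rad) and (horizontal distance between tube_b_mid and well_left below 0.006 m and z of tube_b_mid in the frame of well_left below 0.009 m and angle between tube_b_mid's own z axis and vertical below 0.12 rad))) and contact force between the fingers and tube_a below 0.2 N and contact force between the fingers and tube_b below 0.2 N), for 0.2 s.
2. the dish is lifted by the gripper, level, at least 40 mm clear of the bench, the ball in its middle (height (world z) of dish_mid above 0.058 m and contact force between the fingers and dish above 2 N and angle between dish_mid's own z axis and vertical below 0.1 rad and distance between ball_center and dish_mid below 0.006 m), for 0.1 s.
3. the dish is held level with its code squarely before the reader's window, the ball in its middle (x of dish_code in the frame of window between -0.135 and -0.07 m and y of dish_code in the frame of window between -0.022 and 0.022 m and z of dish_code in the frame of window between -0.022 and 0.022 m and x of dish_mid in the frame of window below -0.11 m and angle between the x axis of dish_mid and the x axis of window, either way round below 0.2 rad and angle between dish_mid's own z axis and vertical below 0.1 rad and distance between ball_center and dish_mid below 0.006 m and contact force between the fingers and dish above 2 N and contact force between dish and reader below 0.3 N and contact force between dish and rack below 0.3 N and contact force between dish and heater below 0.3 N and contact force between dish and jug below 0.3 N and contact force between dish and bottle below 0.3 N and contact force between dish and pot_a below 0.3 N and contact force between dish and pot_b below 0.3 N), for 0.3 s.
At the end, for the whole second after the job is handed in: Tubes: on the well bottoms (4 mm), within 6 mm of the axes, cap up, lean under 7 deg, let go. Red tube in rack. Dish held by the gripper alone, still, tilt under 5.7 deg, ball within 6 mm of its middle; code 70-135 mm before the window, within 22 mm sideways and in height, square within 11 deg (all of step 1 and all of step 3 and linear speed of dish below 0.02 m/s and height (world z) of dish_mid above 0.1 m and horizontal distance between tube_ref_mid and rack below 0.06 m and angle between tube_ref_mid's own z axis and vertical below 0.12 rad); the arm keeps its last pose, push and grip.
It fails at once if the ball leaves the middle of the dish (centre more than 15 mm off) (distance between ball_center and dish_mid above 0.015 m).
It fails at once if the dish is tipped more than 11 degrees (angle between dish_mid's own z axis and vertical above 0.2 rad).
It fails at once if a bystander is moved more than 25 mm or tipped over (distance of any of jug, bottle, pot_a, pot_b from where it was at the start of the episode above 0.025 m or angle between any of jug, bottle, pot_a, pot_b's own z axis and vertical above 0.3 rad).
It fails at once if the red-capped tube is taken out of its place or tipped (distance of tube_ref_mid from where it was at the start of the episode above 0.025 m or angle between tube_ref_mid's own z axis and vertical above 0.3 rad).
It also fails if it takes over 64 s, if anything falls off the work surface, if the arm or the gripper's body presses on something with over 40 N, if the wrist force passes 120 N, or if a joint passes its speed limit or range.

## Robot

A 6-joint arm with a two-finger parallel gripper is mounted at the origin on the work surface. World frame = base frame: x ahead of the robot, y to its left, z up, the work surface at z = 0. Lengths are in m, angles in degrees, forces in N, time in s.
With the tool pointing down it reaches from about 0.275 to 1 m from the base axis. Payload 8.4 kg.
Tool frame: the origin (TCP) lies midway between the tips of the shut fingers; the grasp point (between the pads) lies 19 mm behind it (robot.hold_point_z is the z of the grasp point in the tool frame, in m); z points along the fingers, y is the line along which they close (so a half turn about z gives the same grasp; the last joint's range is limited). The gripper opens to 85 mm and grips with 20 to 120 N. Pads are 22 mm wide; open, the fingers measure 114 mm over their backs; the gripper's body (76 mm by 85 mm) begins 54 mm behind the grasp point. The pads swing forward as they close: fully open they stand 13 mm farther back than shut.
Start: joints at [-76.455, 20.225, 93.587, -0, 66.188, -0.138], TCP at [0.148, -0.607, 0.2] pointing down, gripper open.
Joint ranges: [-150.9, 150.9], [-52.94, 120.26], [3.33, 152.33], [-74.26, 254.26], [0, 154.13], [-172.89, 172.89]. Speed limits (degrees/s): [127.2, 127.2, 159.86, 180, 180, 180].

## Interface

Orientations are given as a 3x3 rotation matrix whose columns are the frame's x, y, z axes.
In Python, from plant import telemetry, capture, get_calibration, robot gives the robot as it stands. The module is installed in compiled form; this text tells all that it offers.
- The arm moves only by the tool carry_out, never from a script. Its argument "moves" is a list of rows, each a list of 6 numbers: the shift along the tool's x, y, z in mm, then the turn, a rotation vector about the tool's x, y, z in rad. In form: [[tx, ty, tz, wx, wy, wz], ...]. A call has 1 to 10 rows; each row is the pose to reach, as a shift and turn from the pose commanded when the call began, along the tool's axes at that moment; what a row does not reach only later rows make up. A row lasts 1/10 s, in which the tool goes at most 50 mm and 8.59 degrees, less where a joint would pass 70% of its speed; a pose out of reach is approached as far as the arm can. A call with a gripper value outside its range is refused whole. "fingers" is the closure, from -1 (fully open) to 1 (shut), so that 0 is half open, set as the call begins (left out, the last holds). The fingers move at their own pace and stop on an object; "force" is the grip in N (left out, the last holds). Time passes only in rows, so rows that repeat a pose let the fingers close. It gives the time, the measured TCP pose, the force, the opening and the grip force at its end, in the units of the state.
- telemetry.get_obs(): the state, without advancing time (a new reading comes with each control period).
- capture(name): name is "scene" or "top" or "wrist"; returns the picture (384x512x3 uint8, red, green, blue); there is no depth.
- get_calibration(name): a dict with "intrinsics" (3x3 intrinsics, pixels), "R" (3x3) and "t" (3): a world point X has camera coordinates R X + t. Camera axes: x right, y down, z forward; pixel columns grow to the right and rows downward; lengths in m; the calibration is good to about 2 mm. A picture is of the moment at which its call begins: read the wrist's pose just before it. get_calibration takes no time and is no camera call; for the wrist camera it gives the pose at the moment of the call.
- robot.job_done(): hands the job in; it is judged then, once.
The state is a dict: "t": time; "q": joint angles; "qd": joint speeds; "effort": joint torques, N m; "eef_pos": TCP position; "tool_rot": TCP orientation; "wrist_force": force on the tool from outside, world axes, zero at the start; "wrist_torque": the same for the moment, N m; "width": finger opening in m; "finger_force": force on a finger pad.
Only numpy, scipy, OpenCV 4.12 (cv2) and the standard library are available. Lean on these libraries where they do the work, as an engineer would, in place of code of your own. Each camera call takes 0.05 s, during which the arm holds its last target. There are 200 camera calls.

## Working session

There is one attempt and no reset: what is moved stays moved. The work goes in short steps, Python scripts to look and compute and a tool call to move; the robot and the scene stay as the last step left them, time stands still between calls to the robot, and variables do not carry over. Pictures are saved under pics/ and viewed, at most 10 in all, crops included, and the job is handed in when it is done.

Besides the shell and the picture viewer there is one more tool, called by a JSON object that holds its "op" and its "data". carry_out: Moves the arm, as the interface text tells. Its arguments: {"type":"object","properties":{"moves":{"type":"array","items":{"type":"array","items":{"type":"number"}}},"fingers":{"type":"number"},"force":{"type":"number"}},"required":["moves"]}

```bash
mkdir -p pics; cat > h.py <<'E'
import numpy as np, cv2
from plant import telemetry, capture, get_calibration, robot
def snap(n,f):
    c=get_calibration(n); im=capture(n); cv2.imwrite('pics/'+f,im[:,:,::-1]); return im,c
def ray(c,u,v,z):
    K,R,t=[np.array(c[k],float) for k in('intrinsics','R','t')]
    d=R.T@np.linalg.inv(K)@[u,v,1]; o=-R.T@t
    return o+d*(z-o[2])/d[2]
def proj(c,X):
    K,R,t=[np.array(c[k],float) for k in('intrinsics','R','t')]
    p=K@(R@np.array(X)+t); return p[:2]/p[2]
E
python3 - <<'E'
from h import *
o=telemetry.get_obs(); print(o['t'],np.round(o['tool_rot'],3).tolist(),o['width'],robot.hold_point_z)
for n in('scene','top'):
    im,c=snap(n,n+'0.png'); print(n,np.round(-np.array(c['R']).T@c['t'],3),np.round(c['R'],3).tolist(),np.round(c['intrinsics'],1).tolist())
E
```

```text
0.0 [[0.972, 0.237, -0.0], [0.237, -0.972, 0.001], [-0.0, -0.001, -1.0]] 0.08588070398719033 -0.0187
scene [ 1.151 -0.237  0.781] [[0.427, 0.904, -0.019], [0.645, -0.319, -0.695], [-0.634, 0.284, -0.719]] [[387.2, 0.0, 250.9], [0.0, 387.2, 183.2], [0.0, 0.0, 1.0]]
top [0.368 0.033 1.349] [[-0.019, -1.0, 0.008], [-0.986, 0.018, -0.168], [0.167, -0.011, -0.986]] [[407.7, 0.0, 257.4], [0.0, 407.7, 199.4], [0.0, 0.0, 1.0]]
```

View pics/top0.png

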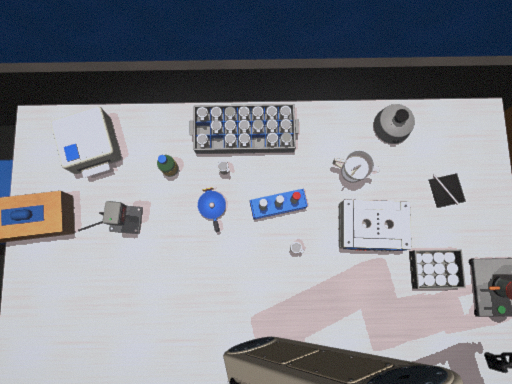

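View pics/scene0.png

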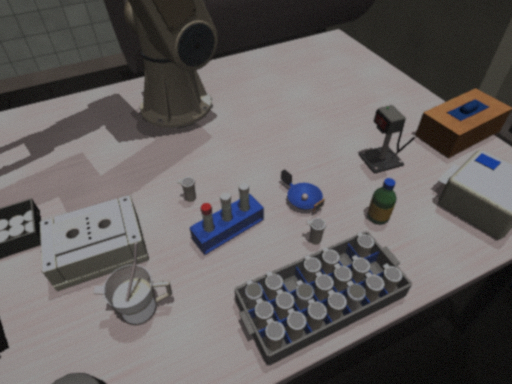

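Top view: rack (279,204) with white caps at (264,204) and (280,201), red cap at (296,198). Wells are near (366,224) and (389,224), dish (211,205) with its grip at (216,226), and reader head (115,212). The pots are at (224,168) and (296,248), bottle (167,165), jug (356,168).

```bash
python3 - <<'E'
from h import *
im=cv2.imread('pics/top0.png'); c=get_calibration('top')
a=cv2.resize(im[150:280,90:250],None,fx=5,fy=4.6,interpolation=cv2.INTER_CUBIC)
crop1=cv2.resize(im[170:260,90:240],None,fx=5,fy=5,interpolation=cv2.INTER_CUBIC)
crop2=cv2.resize(im[180:260,245:415],None,fx=4.6,fy=4.6,interpolation=cv2.INTER_CUBIC)
s=cv2.imread('pics/scene0.png')
hsv=cv2.cvtColor(im,cv2.COLOR_BGR2HSV)
def comps(m,x0,y0,x1,y1,mn=8):
    mm=np.zeros_like(m); mm[y0:y1,x0:x1]=m[y0:y1,x0:x1]
    n,l,st,ce=cv2.connectedComponentsWithStats(mm)
    return [(st[i],ce[i].round(2)) for i in range(1,n) if st[i][4]>=mn]
for u,v in((264,204),(280,201),(296,198)): print('cap',ray(c,u,v,.126).round(3))
for u,v in((366,224),(389,224)): print('well',ray(c,u,v,.09).round(3))
blue=cv2.inRange(hsv,(105,150,60),(130,255,255))
print('blue',[(b[0].tolist(),b[1]) for b in comps(blue,185,180,320,225)])
dark=cv2.inRange(hsv,(0,0,0),(180,255,50))
print('well dark',[(b[0].tolist(),b[1]) for b in comps(dark,350,205,405,245)])
print('grip dark',[(b[0].tolist(),b[1]) for b in comps(dark,205,215,230,236,5)])
cv2.imwrite('pics/c.png',np.vstack([crop1,cv2.resize(crop2,(750,353))])[:800])
cv2.imwrite('pics/c.png',cv2.resize(cv2.imread('pics/c.png'),(560,600)))
cv2.imwrite('pics/c.png',np.vstack([cv2.resize(im[175:255,90:250],None,fx=5,fy=3.75,interpolation=cv2.INTER_CUBIC),cv2.resize(im[175:255,250:410],None,fx=5,fy=3.75,interpolation=cv2.INTER_CUBIC)]))
E
```

```text
cap [0.561 0.    0.126]
cap [ 0.569 -0.049  0.126]
cap [ 0.578 -0.098  0.126]
well [ 0.498 -0.317  0.09 ]
well [ 0.497 -0.388  0.09 ]
blue [([198, 190, 27, 31, 558], array([211.17, 204.39])), ([250, 190, 57, 28, 666], array([277.26, 204.55]))]
well dark []
grip dark []
```

View pics/c.png

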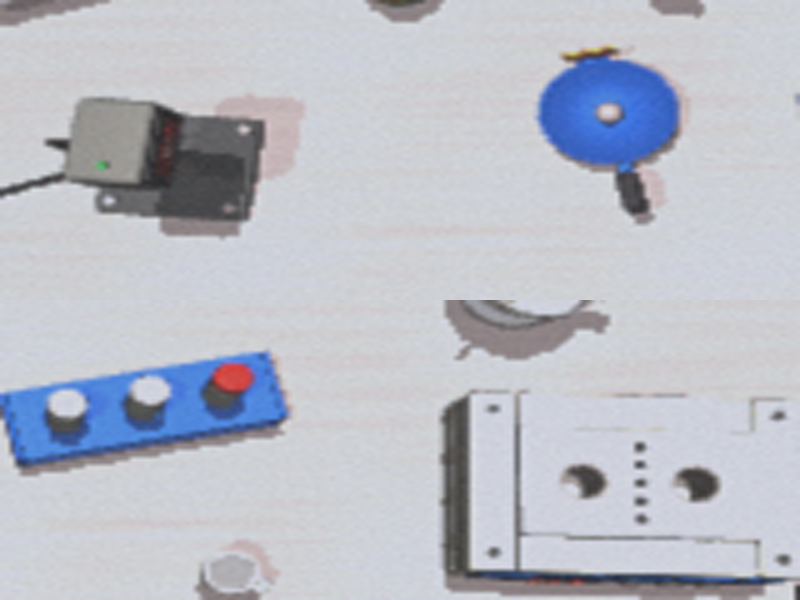

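```bash
cat >> h.py <<'E'
def rows(p,yaw=None,tilt=True):
    """shift (mm) and turn to reach TCP p, tool pointing down, tool y at world yaw (deg)"""
    from scipy.spatial.transform import Rotation as Ro
    o=telemetry.get_obs(); R=np.array(o['tool_rot']); d=R.T@(np.array(p)-o['eef_pos'])*1000
    w=np.zeros(3)
    if yaw is not None:
        a=np.radians(yaw); y=np.array([np.cos(a),np.sin(a),0]); z=np.array([0,0,-1.]); x=np.cross(y,z)
        w=Ro.from_matrix(R.T@np.c_[x,y,z]).as_rotvec()
    print('row',d.round(1),w.round(4),'n>=',np.linalg.norm(d)/50,np.degrees(np.linalg.norm(w))/8.59); 
E
python3 - <<'E'
from h import *
c=get_calibration('top')
P=lambda x,y,X0=90,r0=0:(X0+x/5-.4,175+(y-r0)/3.75-.4)
for n,x,y,X0,r0,z in(('t1',68,402,250,300,.126),('t2',150,391,250,300,.126),('red',233,378,250,300,.126),('w1',583,482,250,300,.09),('w2',697,484,250,300,.09),('ball',609,112,90,0,.027),('grip',632,194,90,0,.05),('code',591,54,90,0,.044),
 ('headTL',85,100,90,0,.173),('headTR',157,103,90,0,.173),('headBR',148,184,90,0,.173),('headBL',68,178,90,0,.173),('footTR',264,121,90,0,.006),('footBR',248,219,90,0,.006),
 ('rkA',2,397,250,300,.05),('rkB',268,354,250,300,.05),('rkC',288,417,250,300,.05),('rkD',22,464,250,300,.05),('pot',232,571,250,300,.065)):
    print(n,ray(c,*P(x,y,X0,r0),z).round(4))
o=telemetry.get_obs(); c=get_calibration('wrist'); R=np.array(o['tool_rot']); C=-np.array(c['R']).T@c['t']
print(np.round(c['intrinsics'],1).tolist(),'cam in tool',(R.T@(C-o['eef_pos'])).round(4),(R.T@np.array(c['R']).T).round(3).tolist())
rows([.40,-.35,.27],-40)
E
```

```text
t1 [0.5679 0.0023 0.126 ]
t2 [ 0.576  -0.0478  0.126 ]
red [ 0.5858 -0.0988  0.126 ]
w1 [ 0.5008 -0.3173  0.09  ]
w2 [ 0.4978 -0.3883  0.09  ]
ball [0.5783 0.1699 0.027 ]
grip [0.5036 0.1528 0.05  ]
code [0.6268 0.1798 0.044 ]
headTL [0.57  0.46  0.173]
headTR [0.5669 0.4181 0.173 ]
headBR [0.5037 0.4209 0.173 ]
headBL [0.5092 0.4672 0.173 ]
footTR [0.5777 0.4012 0.006 ]
footBR [0.4909 0.4092 0.006 ]
rkA [0.5854 0.0429 0.05  ]
rkB [ 0.6201 -0.1305  0.05  ]
rkC [ 0.5646 -0.1413  0.05  ]
rkD [0.5271 0.031  0.05  ]
pot [ 0.4328 -0.099   0.065 ]
[[306.0, 0.0, 251.9], [0.0, 306.0, 188.3], [0.0, 0.0, 1.0]] cam in tool [ 0.0811  0.0009 -0.1743] [[-0.001, -0.95, -0.313], [1.0, -0.001, 0.001], [-0.001, -0.313, 0.95]]
row [ 305.9 -189.9  -70.8] [-1.300e-03 -4.000e-04 -6.339e-01] n>= 7.338885893965962 4.22797749654029
```

```bash
python3 - <<'E'
from h import *
rows([.499,-.353,.22],0)
E
```

```text
row [ 401.4 -163.5  -20.9] [-1.100e-03 -9.000e-04 -1.332e+00] n>= 8.677861246630806 8.884549938789174
```

{"op": "carry_out", "data": {"moves": [[401,-163,-21,0,0,-1.332],[401,-163,-21,0,0,-1.332],[401,-163,-21,0,0,-1.332],[401,-163,-21,0,0,-1.332],[401,-163,-21,0,0,-1.332],[401,-163,-21,0,0,-1.332],[401,-163,-21,0,0,-1.332],[401,-163,-21,0,0,-1.332],[401,-163,-21,0,0,-1.332],[401,-163,-21,0,0,-1.332]], "fingers": -1}}

```text
t: 1.1
eef_pos: [0.502, -0.3513, 0.2204]
tool_rot: [[-0.008, 1.0, 0.001], [1.0, 0.008, 0.001], [0.001, 0.001, -1.0]]
wrist_force: [-1.1, -0.7, -0.2]
width: 0.0853
finger_force: 0.0
```

{"op": "carry_out", "data": {"moves": [[0,0,0,0,0,0],[0,0,0,0,0,0],[0,0,0,0,0,0]]}}

```text
t: 1.4
eef_pos: [0.4978, -0.3548, 0.2204]
tool_rot: [[0.002, 1.0, -0.001], [1.0, -0.002, 0.0], [0.0, -0.001, -1.0]]
wrist_force: [-0.0, -0.8, -0.2]
width: 0.0856
finger_force: 0.0
```

```bash
python3 - <<'E'
from h import *
o=telemetry.get_obs(); print(o['t'],o['eef_pos'],np.round(o['tool_rot'],3).tolist(),np.round(o['qd'],2))
im,c=snap('wrist','w1.png')
for X in([.5008,-.3173,.09],[.4978,-.3883,.09]): print(proj(c,X))
E
```

```text
1.4 [ 0.49778594 -0.35481712  0.22039817] [[0.002, 1.0, -0.001], [1.0, -0.002, 0.0], [0.0, -0.001, -1.0]] [-0.18 -0.08 -0.17  0.14 -0.02 -0.21]
[253.91457676 132.03867786]
[251.16284102 199.39630972]
```

View pics/w1.png

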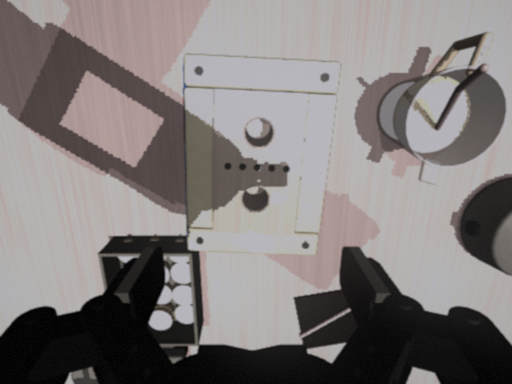

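Wrist: wells near (258,131) and (256,199), with block holes (228–286,167) between them. I'll zoom in on both.

```bash
python3 - <<'E'
from h import *
im=cv2.imread('pics/w1.png')
a=cv2.resize(im[110:220,225:295],None,fx=5,fy=5,interpolation=cv2.INTER_CUBIC)
cv2.imwrite('pics/w1c.png',a)
rows([.572,-.022,.22],10)
E
```

```text
row [333.   73.4   0.5] [-4.000e-04 -1.000e-04 -1.768e-01] n>= 6.820232992189501 1.1794058490701498
```

View pics/w1c.png

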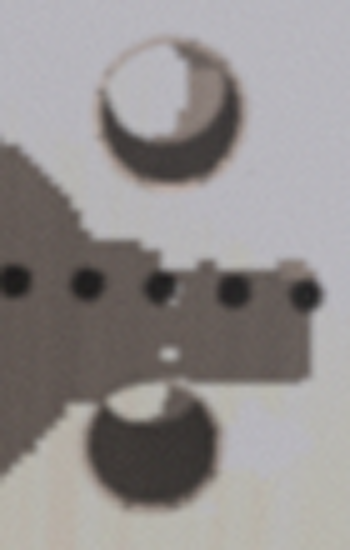

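```bash
python3 - <<'E'
from h import *
c=get_calibration('wrist')
for p in((258.5,131.8),(255,198.6),(256.6,167.2)): print(ray(c,*p,.09).round(4))
E
```

```text
[ 0.5054 -0.3171  0.09  ]
[ 0.502  -0.3875  0.09  ]
[ 0.5036 -0.3532  0.09  ]
```

{"op": "carry_out", "data": {"moves": [[333,73,0,0,0,-0.177],[333,73,0,0,0,-0.177],[333,73,0,0,0,-0.177],[333,73,0,0,0,-0.177],[333,73,0,0,0,-0.177],[333,73,0,0,0,-0.177],[333,73,0,0,0,-0.177],[333,73,0,0,0,-0.177],[333,73,0,0,0,-0.177],[333,73,0,0,0,-0.177]]}}

```text
t: 2.45
eef_pos: [0.5716, -0.0223, 0.2206]
tool_rot: [[-0.175, 0.985, -0.0], [0.985, 0.175, -0.0], [-0.0, -0.0, -1.0]]
wrist_force: [-0.3, 0.1, -0.1]
width: 0.0851
finger_force: 0.0
```

{"op": "carry_out", "data": {"moves": [[0,0,0,0,0,0],[0,0,0,0,0,0],[0,0,0,0,0,0]]}}

```text
t: 2.75
eef_pos: [0.5718, -0.0219, 0.2206]
tool_rot: [[-0.175, 0.985, 0.0], [0.985, 0.175, -0.0], [-0.0, 0.0, -1.0]]
wrist_force: [-0.6, 0.2, 0.5]
width: 0.0853
finger_force: 0.0
```

```bash
python3 - <<'E'
from h import *
o=telemetry.get_obs(); print(o['t'],o['eef_pos'],np.round(o['tool_rot'],3).tolist(),np.round(o['qd'],2))
im,c=snap('wrist','w2.png')
for X in([.5679,.0023,.126],[.576,-.0478,.126],[.5858,-.0988,.126]): print(proj(c,X))
hsv=cv2.cvtColor(im,cv2.COLOR_RGB2HSV)
E
```

```text
2.75 [ 0.57180598 -0.02188471  0.22060994] [[-0.175, 0.985, 0.0], [0.985, 0.175, -0.0], [-0.0, 0.0, -1.0]] [ 0.26  0.01 -0.05  0.01  0.11  0.06]
[251.50604429 152.20746101]
[250.74372349 205.27680391]
[251.58643059 253.82431985]
```

View pics/w2.png

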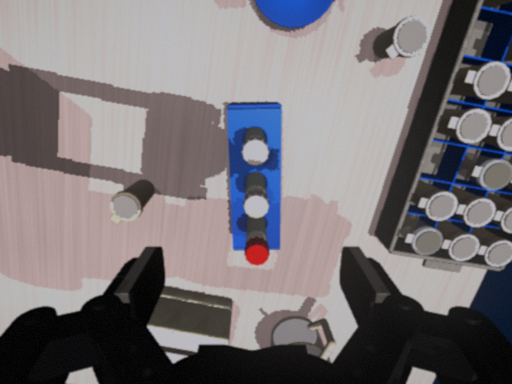

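Caps at (255.5,151.5), (256.5,205.5) and red (257,254). I'll refine the white ones by mask.

```bash
python3 - <<'E'
from h import *
im=cv2.imread('pics/w2.png'); c=get_calibration('wrist')
hsv=cv2.cvtColor(im,cv2.COLOR_BGR2HSV)
w=cv2.inRange(hsv,(0,0,150),(180,60,255)); r=cv2.inRange(hsv,(0,180,80),(8,255,255))
for m,b in((w,(236,134,276,170)),(w,(236,188,276,224)),(r,(236,236,280,272))):
    mm=np.zeros_like(m); x0,y0,x1,y1=b; mm[y0:y1,x0:x1]=m[y0:y1,x0:x1]
    n,l,st,ce=cv2.connectedComponentsWithStats(mm); i=1+np.argmax(st[1:,4]); 
    cn=max(cv2.findContours(mm,0,1)[0],key=cv2.contourArea); (u,v),rad=cv2.minEnclosingCircle(cn)
    print(st[i].tolist(),ce[i].round(1),(u,v,rad),ray(c,*ce[i],.126).round(4),ray(c,u,v,.126).round(4))
E
```

```text
[243, 140, 26, 22, 453] [255.2 150.9] (255.1999969482422, 152.0, 12.839105606079102) [0.571  0.0042 0.126 ] [0.5711 0.0032 0.126 ]
[244, 196, 25, 22, 418] [255.9 206.4] (256.0, 206.5, 12.093486785888672) [ 0.581  -0.0479  0.126 ] [ 0.5811 -0.048   0.126 ]
[246, 245, 22, 19, 321] [256.5 254.2] (256.4696960449219, 253.10606384277344, 10.920822143554688) [ 0.5908 -0.0982  0.126 ] [ 0.5905 -0.097   0.126 ]
```

```bash
python3 - <<'E'
from h import *
rows([.571,.0032,.2206],11)
rows([.571,.0032,.077],11)
E
```

```text
row [24.7  3.5  0. ] [ 0.      0.0001 -0.016 ] n>= 0.49834025007912447 0.10681039302577225
row [ 24.7   3.5 143.6] [ 0.      0.0001 -0.016 ] n>= 2.9152016162965126 0.10681039302577225
```

{"op": "carry_out", "data": {"moves": [[24.7,3.5,0,0,0,-0.016],[24.7,3.5,0,0,0,-0.016],[24.7,3.5,30,0,0,-0.016],[24.7,3.5,60,0,0,-0.016],[24.7,3.5,90,0,0,-0.016],[24.7,3.5,115,0,0,-0.016],[24.7,3.5,135,0,0,-0.016],[24.7,3.5,143.6,0,0,-0.016],[24.7,3.5,143.6,0,0,-0.016],[24.7,3.5,143.6,0,0,-0.016]]}}

```text
t: 3.8
eef_pos: [0.5716, 0.0037, 0.0777]
tool_rot: [[-0.192, 0.981, 0.001], [0.981, 0.192, -0.0], [-0.0, 0.001, -1.0]]
wrist_force: [0.2, 0.4, 0.6]
width: 0.0854
finger_force: 0.0
```

{"op": "carry_out", "data": {"moves": [[0,0,0,0,0,0],[0,0,0,0,0,0],[0,0,0,0,0,0],[0,0,0,0,0,0],[0,0,0,0,0,0],[0,0,0,0,0,0],[0,0,0,0,0,0],[0,0,0,0,0,0]], "fingers": 1, "force": 25}}

```text
t: 4.6
eef_pos: [0.5714, 0.0039, 0.0774]
tool_rot: [[-0.192, 0.981, 0.001], [0.981, 0.192, -0.0], [-0.0, 0.001, -1.0]]
wrist_force: [-1.2, 0.3, 5.5]
width: 0.0227
finger_force: 24.6
```

{"op": "carry_out", "data": {"moves": [[0,0,-10,0,0,0],[0,0,-30,0,0,0],[0,0,-60,0,0,0],[0,0,-90,0,0,0],[0,0,-120,0,0,0],[0,0,-145,0,0,0],[0,0,-145,0,0,0],[0,0,-145,0,0,0]]}}

```text
t: 5.4
eef_pos: [0.5709, 0.0039, 0.2223]
tool_rot: [[-0.192, 0.981, 0.001], [0.981, 0.192, 0.0], [-0.0, 0.001, -1.0]]
wrist_force: [0.4, -1.3, -0.8]
width: 0.0229
finger_force: 24.8
```

```bash
python3 - <<'E'
from h import *
o=telemetry.get_obs(); print(o['t'],o['eef_pos'],o['width'])
rows([.500,-.317,.222],5)
rows([.5054,-.3171,.222],0)
E
```

```text
5.4 [0.57094448 0.00390235 0.22231678] 0.022924230079404136
row [-3.013e+02 -1.312e+02  3.000e-01] [7.000e-04 1.000e-04 1.057e-01] n>= 6.573021678519354 0.7052615453824668
row [-3.025e+02 -1.259e+02  3.000e-01] [0.0007 0.     0.193 ] n>= 6.552516618567271 1.2873257247913228
```

{"op": "carry_out", "data": {"moves": [[-20,-8,0,0,0,0.02],[-60,-25,0,0,0,0.05],[-100,-42,0,0,0,0.08],[-140,-58,0,0,0,0.11],[-180,-75,0,0,0,0.14],[-220,-92,0,0,0,0.17],[-260,-108,0,0,0,0.193],[-290,-121,0,0,0,0.193],[-302.5,-126,0,0,0,0.193],[-302.5,-126,0,0,0,0.193]]}}

```text
t: 6.4
eef_pos: [0.5043, -0.318, 0.2205]
tool_rot: [[0.002, 1.0, -0.002], [1.0, -0.002, 0.001], [0.001, -0.002, -1.0]]
wrist_force: [0.7, 0.3, -0.1]
width: 0.023
finger_force: 24.8
```

{"op": "carry_out", "data": {"moves": [[0,0,0,0,0,0],[0,0,0,0,0,0],[0,0,0,0,0,0]]}}

```text
t: 6.7
eef_pos: [0.5057, -0.3158, 0.2219]
tool_rot: [[-0.002, 1.0, -0.0], [1.0, 0.002, 0.0], [0.0, -0.0, -1.0]]
wrist_force: [0.8, 0.8, -1.0]
width: 0.0225
finger_force: 24.8
```

```bash
python3 - <<'E'
from h import *
o=telemetry.get_obs(); print(o['t'],o['eef_pos'],o['width'],np.round(o['tool_rot'],3).tolist())
im,c=snap('wrist','w3.png')
p=o['eef_pos']; print('cap expected',proj(c,p+[0,0,.049]),'foot',proj(c,p-[0,0,.071]),'wells',proj(c,[.5054,-.3171,.09]),proj(c,[.502,-.3875,.09]))
E
```

```text
6.7 [ 0.50572065 -0.31580139  0.22190797] 0.022468673343462725 [[-0.002, 1.0, -0.0], [1.0, 0.002, 0.0], [0.0, -0.0, -1.0]]
cap expected [250.44410868 265.60175814] foot [250.88453221 186.73148745] wells [250.67637502 169.68960771] [247.63085073 231.35625459]
```

View pics/w3.png

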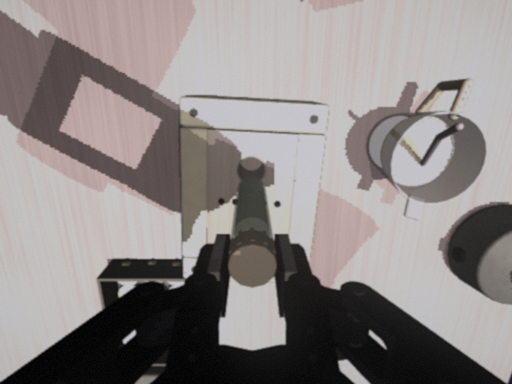

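Held tube: cap about (253,260), foot about (251,178), and the rim of the well under it shows at (251,158). Next, edge profiles for precise numbers.

```bash
python3 - <<'E'
from h import *
im=cv2.imread('pics/w3.png'); g=cv2.cvtColor(im,cv2.COLOR_BGR2GRAY).astype(int)
print('col 248-254 y150..',g[150:295,248:255].mean(1).astype(int).tolist())
for y in(160,165,175,185,195,205,245,255,262,270): print(y,222,g[y,222:284].tolist())
c=get_calibration('wrist')
for p in((252.5,261),(253,260)): print(ray(c,*p,.2709).round(4))
E
```

```text
col 248-254 y150.. [196, 195, 196, 196, 195, 191, 172, 137, 110, 102, 104, 104, 103, 103, 103, 103, 102, 102, 102, 95, 75, 61, 58, 58, 58, 59, 61, 63, 63, 63, 64, 62, 64, 63, 64, 63, 63, 64, 63, 63, 62, 63, 62, 63, 63, 64, 64, 63, 62, 64, 63, 63, 63, 63, 63, 62, 63, 64, 62, 63, 63, 63, 62, 63, 63, 62, 65, 71, 79, 80, 79, 78, 79, 79, 79, 79, 80, 75, 69, 64, 59, 56, 56, 57, 56, 56, 55, 56, 57, 63, 70, 62, 56, 61, 73, 92, 102, 102, 101, 101, 100, 101, 100, 100, 100, 99, 100, 99, 99, 99, 99, 100, 98, 99, 98, 99, 98, 98, 99, 98, 98, 98, 98, 98, 97, 98, 98, 97, 97, 97, 97, 97, 98, 97, 97, 97, 119, 161, 188, 193, 192, 192, 192, 192, 193]
160 222 [99, 105, 106, 102, 105, 101, 98, 102, 101, 101, 98, 101, 103, 101, 103, 104, 104, 98, 94, 95, 99, 101, 106, 104, 102, 100, 104, 104, 104, 105, 104, 106, 107, 105, 104, 105, 111, 131, 151, 169, 186, 194, 197, 195, 187, 182, 182, 189, 195, 198, 197, 196, 196, 195, 198, 197, 197, 196, 197, 197, 197, 196]
165 222 [102, 101, 103, 104, 103, 102, 102, 101, 98, 99, 99, 101, 100, 100, 100, 87, 76, 60, 56, 68, 88, 100, 103, 102, 100, 99, 101, 104, 103, 103, 
[... 1708 characters left out ...]
0, 101, 100, 100, 99, 99, 100, 100, 100, 99, 99, 100, 101, 100, 98, 97, 92, 82, 65, 47, 31, 29, 30, 29, 29, 32, 43, 48]
262 222 [27, 21, 25, 22, 24, 31, 60, 87, 97, 95, 98, 99, 98, 101, 99, 98, 99, 101, 98, 98, 100, 98, 99, 99, 98, 99, 96, 101, 99, 99, 100, 97, 98, 101, 100, 100, 99, 100, 99, 99, 101, 98, 98, 99, 100, 99, 99, 98, 100, 99, 99, 96, 97, 85, 58, 32, 24, 30, 28, 31, 33, 41]
270 222 [21, 24, 21, 24, 21, 24, 47, 77, 93, 98, 98, 101, 97, 97, 98, 98, 98, 99, 98, 97, 99, 96, 99, 99, 98, 99, 96, 98, 99, 98, 98, 99, 98, 97, 98, 98, 98, 100, 98, 98, 99, 98, 98, 99, 96, 97, 97, 96, 100, 99, 97, 97, 93, 73, 46, 31, 28, 26, 25, 30, 30, 29]
[ 0.5067 -0.3136  0.2709]
[ 0.5069 -0.313   0.2709]
```

```bash
python3 - <<'E'
from h import *
c=get_calibration('wrist'); print(proj(c,[.5054,-.3031,.09]))
p=telemetry.get_obs()['eef_pos']
print('foot far edge 12/10mm',proj(c,p+[0,.012,-.068]),proj(c,p+[0,.010,-.071]),telemetry.get_obs()['wrist_force'])
rows([.5054,-.3171,.108],0)
E
```

```text
[250.63798144 156.15617444]
foot far edge 12/10mm [250.87331765 173.94651409] [250.87998893 175.28958584] [-0.72472155  0.28433965  0.20478597]
row [ -1.1  -0.3 114. ] [ 0.     -0.0002  0.0015] n>= 2.2803275452435408 0.009962805423417247
```

{"op": "carry_out", "data": {"moves": [[-1,-0.3,0,0,0,0],[-1,-0.3,20,0,0,0],[-1,-0.3,40,0,0,0],[-1,-0.3,52,0,0,0],[-1,-0.3,58,0,0,0],[-1,-0.3,63,0,0,0],[-1,-0.3,68,0,0,0],[-1,-0.3,73,0,0,0],[-1,-0.3,73,0,0,0]]}}

```text
t: 7.65
eef_pos: [0.5049, -0.3181, 0.1486]
tool_rot: [[0.0, 1.0, -0.0], [1.0, -0.0, 0.0], [0.0, -0.0, -1.0]]
wrist_force: [-0.5, 0.2, -1.1]
width: 0.0229
finger_force: 24.8
```

In the mouth with no force.

{"op": "carry_out", "data": {"moves": [[1,0.3,8,0,0,0],[1,0.3,18,0,0,0],[1,0.3,28,0,0,0],[1,0.3,36,0,0,0],[1,0.3,41,0,0,0],[1,0.3,41,0,0,0]]}}

```text
t: 8.25
eef_pos: [0.5051, -0.317, 0.1072]
tool_rot: [[-0.0, 1.0, -0.001], [1.0, 0.0, 0.0], [0.0, -0.001, -1.0]]
wrist_force: [0.7, -0.8, -0.7]
width: 0.0227
finger_force: 24.8
```

{"op": "carry_out", "data": {"moves": [[0,0,0,0,0,0],[0,0,0,0,0,0],[0,0,0,0,0,0],[0,0,0,0,0,0],[0,0,0,0,0,0],[0,0,0,0,0,0]], "fingers": -1}}

```text
t: 8.85
eef_pos: [0.5054, -0.3172, 0.1081]
tool_rot: [[0.0, 1.0, 0.0], [1.0, -0.0, -0.0], [-0.0, 0.0, -1.0]]
wrist_force: [0.7, 0.2, 0.5]
width: 0.0854
finger_force: 0.0
```

{"op": "carry_out", "data": {"moves": [[0,0,-20,0,0,0],[0,0,-60,0,0,0],[0,0,-105,0,0,0],[0,0,-115,0,0,0],[0,0,-115,0,0,0]]}}

```text
t: 9.35
eef_pos: [0.5065, -0.3179, 0.2252]
tool_rot: [[0.0, 1.0, 0.004], [1.0, -0.0, -0.002], [-0.002, 0.004, -1.0]]
wrist_force: [0.2, 0.8, -1.5]
width: 0.0854
finger_force: 0.0
```

```bash
python3 - <<'E'
from h import *
o=telemetry.get_obs(); print(o['t'],o['eef_pos'])
im,c=snap('wrist','w4.png')
print('cap if seated',proj(c,[.5054,-.3171,.155]),'well2',proj(c,[.502,-.3875,.09]))
rows([.581,-.0479,.2206],11)
E
```

```text
9.35 [ 0.50645151 -0.31786784  0.22515906]
cap if seated [249.32056873 186.01982233] well2 [246.65530926 228.06639499]
row [269.3  75.6   2.5] [ 0.0008  0.0006 -0.192 ] n>= 5.594667753853646 1.2807488512795517
```

View pics/w4.png

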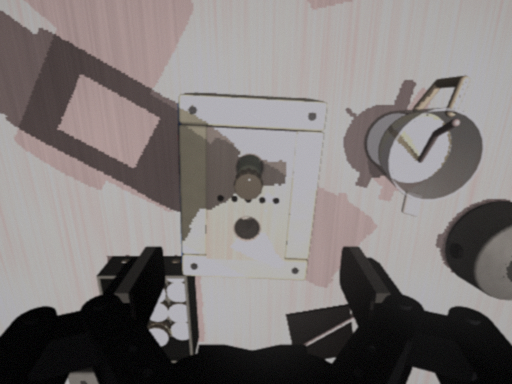

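The first tube is seated: its cap is at (249,186), as predicted. Well 2 is at (247,228), also as predicted. Now the second tube.

{"op": "carry_out", "data": {"moves": [[269,75.6,2,0,0,-0.192],[269,75.6,2,0,0,-0.192],[269,75.6,2,0,0,-0.192],[269,75.6,2,0,0,-0.192],[269,75.6,2,0,0,-0.192],[269,75.6,2,0,0,-0.192],[269,75.6,2,0,0,-0.192],[269,75.6,2,0,0,-0.192],[269,75.6,2,0,0,-0.192],[269,75.6,2,0,0,-0.192]]}}

```text
t: 10.4
eef_pos: [0.5804, -0.0494, 0.2204]
tool_rot: [[-0.189, 0.982, -0.001], [0.982, 0.189, -0.0], [0.0, -0.001, -1.0]]
wrist_force: [-0.3, 0.1, 0.3]
width: 0.0855
finger_force: 0.0
```

```bash
python3 - <<'E'
from h import *
rows([.581,-.0479,.0774],11)
E
```

```text
row [  1.3   1.  143. ] [-0.001  -0.0001 -0.0015] n>= 2.8603393007904736 0.012135338650560424
```

{"op": "carry_out", "data": {"moves": [[0.5,0.3,30,0,0,0],[0.5,0.3,65,0,0,0],[0.5,0.3,100,0,0,0],[0.5,0.3,125,0,0,0],[0.5,0.3,138,0,0,0],[0.5,0.3,143,0,0,0],[0.5,0.3,143,0,0,0],[0.5,0.3,143,0,0,0]]}}

```text
t: 11.2
eef_pos: [0.5821, -0.0479, 0.0792]
tool_rot: [[-0.19, 0.982, 0.002], [0.982, 0.19, -0.0], [-0.001, 0.002, -1.0]]
wrist_force: [-0.2, -0.3, 0.4]
width: 0.0853
finger_force: 0.0
```

{"op": "carry_out", "data": {"moves": [[0,0,0,0,0,0],[0,0,0,0,0,0],[0,0,0,0,0,0],[0,0,0,0,0,0],[0,0,0,0,0,0],[0,0,0,0,0,0],[0,0,0,0,0,0],[0,0,0,0,0,0]], "fingers": 1, "force": 25}}

```text
t: 12.0
eef_pos: [0.5814, -0.0476, 0.0783]
tool_rot: [[-0.191, 0.982, 0.001], [0.982, 0.191, -0.0], [-0.0, 0.001, -1.0]]
wrist_force: [-0.4, -0.5, 5.1]
width: 0.0232
finger_force: 24.7
```

{"op": "carry_out", "data": {"moves": [[0,0,-10,0,0,0],[0,0,-30,0,0,0],[0,0,-60,0,0,0],[0,0,-90,0,0,0],[0,0,-125,0,0,0],[0,0,-155,0,0,0],[0,0,-155,0,0,0],[0,0,-155,0,0,0]]}}

```text
t: 12.8
eef_pos: [0.5812, -0.0476, 0.2336]
tool_rot: [[-0.191, 0.982, 0.001], [0.982, 0.191, -0.0], [-0.0, 0.001, -1.0]]
wrist_force: [-0.8, 0.5, -0.1]
width: 0.0226
finger_force: 24.8
```

```bash
python3 - <<'E'
from h import *
rows([.502,-.3875,.232],0)
E
```

```text
row [-318.5 -142.6    1.5] [0.0011 0.0002 0.192 ] n>= 6.9802834189490035 1.280619131375889
```

{"op": "carry_out", "data": {"moves": [[-20,-8,-15,0,0,0.02],[-60,-26,-30,0,0,0.05],[-100,-45,-30,0,0,0.08],[-140,-63,-30,0,0,0.11],[-180,-80,-30,0,0,0.14],[-220,-98,-30,0,0,0.17],[-260,-116,-30,0,0,0.192],[-295,-132,-30,0,0,0.192],[-318.5,-142.5,-30,0,0,0.192],[-318.5,-142.5,-30,0,0,0.192]]}}

```text
t: 13.8
eef_pos: [0.5001, -0.39, 0.2608]
tool_rot: [[0.003, 1.0, -0.003], [1.0, -0.003, 0.001], [0.001, -0.003, -1.0]]
wrist_force: [0.8, 1.2, -0.5]
width: 0.0227
finger_force: 24.8
```

{"op": "carry_out", "data": {"moves": [[0,0,0,0,0,0],[0,0,0,0,0,0],[0,0,0,0,0,0]]}}

```text
t: 14.1
eef_pos: [0.5023, -0.3863, 0.2626]
tool_rot: [[-0.001, 1.0, -0.0], [1.0, 0.001, 0.001], [0.001, -0.0, -1.0]]
wrist_force: [-0.1, 0.8, -1.0]
width: 0.0227
finger_force: 24.8
```

```bash
python3 - <<'E'
from h import *
o=telemetry.get_obs();p=o['eef_pos'];print(o['t'],p)
rows([.502,-.3875,.108],0)
im,c=snap('wrist','w5.png'); g=cv2.cvtColor(im,cv2.COLOR_RGB2GRAY).astype(int)
print('exp cap',proj(c,p+[0,0,.048]),'foot edge',proj(c,p+[0,.012,-.069]),'rim top',proj(c,[.502,-.3735,.09]),'well',proj(c,[.502,-.3875,.09]))
print(g[140:290,248:254].mean(1).astype(int).tolist()); print(g[262,215:290].tolist())
E
```

```text
14.1 [ 0.50227948 -0.38625061  0.2626366 ]
row [ -1.3  -0.2 154.6] [-0.0005 -0.0006  0.0012] n>= 3.09283798402963 0.009884977965531698
exp cap [250.42746685 264.5075766 ] foot edge [250.91615247 173.71584219] rim top [250.85599502 148.76768461] well [250.86349149 160.72040071]
[196, 196, 196, 197, 196, 197, 196, 191, 170, 132, 108, 102, 103, 102, 103, 103, 102, 102, 104, 102, 102, 93, 75, 63, 59, 60, 60, 60, 60, 60, 60, 61, 72, 88, 96, 102, 106, 88, 69, 65, 65, 65, 65, 65, 65, 65, 64, 66, 65, 66, 66, 68, 67, 66, 67, 68, 68, 67, 68, 67, 67, 67, 67, 67, 67, 67, 68, 66, 68, 67, 67, 68, 67, 66, 65, 73, 85, 89, 84, 80, 80, 80, 80, 81, 80, 79, 75, 72, 67, 63, 63, 63, 64, 62, 63, 63, 64, 74, 86, 76, 66, 70, 88, 117, 137, 139, 136, 135, 136, 134, 134, 134, 133, 133, 134, 125, 105, 99, 100, 99, 101, 99, 99, 99, 99, 98, 99, 98, 98, 99, 97, 99, 98, 99, 99, 98, 98, 98, 97, 97, 97, 97, 98, 99, 119, 161, 188, 193, 192, 192]
[43, 46, 49, 51, 49, 48, 38, 29, 26, 24, 25, 22, 34, 67, 92, 98, 99, 100, 99, 100, 97, 98, 98, 99, 99, 97, 98, 101, 98, 100, 98, 100, 98, 98, 99, 100, 100, 100, 97, 99, 100, 100, 100, 98, 100, 100, 97, 100, 98, 99, 100, 100, 98, 98, 99, 99, 97, 95, 98, 98, 90, 62, 35, 25, 28, 29, 25, 29, 42, 48, 49, 49, 47, 48, 47]
```

{"op": "carry_out", "data": {"moves": [[-1,-0.2,30,0,0,0],[-1,-0.2,60,0,0,0],[-1,-0.2,80,0,0,0],[-1,-0.2,92,0,0,0],[-1,-0.2,98,0,0,0],[-1,-0.2,103,0,0,0],[-1,-0.2,108,0,0,0],[-1,-0.2,113,0,0,0],[-1,-0.2,113,0,0,0]]}}

```text
t: 15.05
eef_pos: [0.5017, -0.3884, 0.1497]
tool_rot: [[0.0, 1.0, -0.0], [1.0, -0.0, 0.0], [0.0, -0.0, -1.0]]
wrist_force: [0.1, -0.5, -0.3]
width: 0.023
finger_force: 24.8
```

```bash
python3 - <<'E'
from h import *
rows([.502,-.3875,.1085],0)
E
```

```text
row [ 0.9  0.3 41.2] [-0.0003 -0.0002 -0.    ] n>= 0.8238960039411066 0.002244105736740322
```

{"op": "carry_out", "data": {"moves": [[0.5,0.2,8,0,0,0],[0.5,0.2,18,0,0,0],[0.5,0.2,28,0,0,0],[0.5,0.2,36,0,0,0],[0.5,0.2,40.5,0,0,0],[0.5,0.2,40.5,0,0,0]]}}

```text
t: 15.65
eef_pos: [0.5016, -0.3876, 0.1084]
tool_rot: [[0.0, 1.0, -0.001], [1.0, -0.0, 0.001], [0.001, -0.001, -1.0]]
wrist_force: [0.4, -0.2, -0.2]
width: 0.0227
finger_force: 24.8
```

{"op": "carry_out", "data": {"moves": [[0,0,0,0,0,0],[0,0,0,0,0,0],[0,0,0,0,0,0],[0,0,0,0,0,0],[0,0,0,0,0,0],[0,0,0,0,0,0]], "fingers": -1}}

```text
t: 16.25
eef_pos: [0.5021, -0.388, 0.1096]
tool_rot: [[0.0, 1.0, 0.0], [1.0, -0.0, -0.0], [-0.0, 0.0, -1.0]]
wrist_force: [-0.8, -0.9, 0.4]
width: 0.0856
finger_force: 0.0
```

{"op": "carry_out", "data": {"moves": [[0,0,-20,0,0,0],[0,0,-60,0,0,0],[0,0,-105,0,0,0],[0,0,-122,0,0,0],[0,0,-122,0,0,0],[0,0,-122,0,0,0]]}}

```text
t: 16.85
eef_pos: [0.5019, -0.3878, 0.2313]
tool_rot: [[-0.0, 1.0, 0.0], [1.0, 0.0, -0.0], [-0.0, 0.0, -1.0]]
wrist_force: [-0.8, -1.0, -1.3]
width: 0.0853
finger_force: 0.0
```

```bash
python3 - <<'E'
from h import *
o=telemetry.get_obs(); print(o['t'],o['eef_pos'])
im,c=snap('wrist','w6.png'); g=cv2.cvtColor(im,cv2.COLOR_RGB2GRAY).astype(int)
u,v=proj(c,[.502,-.3875,.155]); print('cap if seated',u,v)
u,v=int(u),int(v); print(g[v,u-20:u+21].tolist()); print(g[v-25:v+21,u].tolist())
rows([.512,.156,.20],-77.6)
E
```

```text
16.85 [ 0.50188321 -0.38780498  0.23125632]
cap if seated 251.03011320555117 184.48815713609065
[90, 90, 92, 91, 85, 79, 84, 94, 99, 98, 100, 99, 100, 98, 99, 98, 99, 100, 101, 100, 101, 98, 99, 102, 100, 100, 100, 100, 98, 100, 99, 89, 88, 119, 159, 175, 177, 177, 177, 176, 177]
[66, 63, 63, 61, 63, 68, 74, 76, 75, 64, 61, 62, 67, 66, 80, 98, 101, 102, 100, 102, 100, 101, 99, 101, 99, 101, 101, 101, 97, 100, 99, 98, 99, 100, 97, 98, 96, 97, 101, 128, 170, 185, 186, 186, 185, 185]
row [543.4  10.6  30.9] [-0.0018  0.      1.3544] n>= 10.888540456530786 9.034157027678244
```

Both tubes are seated. On to the dish.

{"op": "carry_out", "data": {"moves": [[543,10.6,0,0,0,1.354],[543,10.6,0,0,0,1.354],[543,10.6,0,0,0,1.354],[543,10.6,0,0,0,1.354],[543,10.6,0,0,0,1.354],[543,10.6,0,0,0,1.354],[543,10.6,0,0,0,1.354],[543,10.6,0,0,0,1.354],[543,10.6,0,0,0,1.354],[543,10.6,0,0,0,1.354]]}}

```text
t: 17.9
eef_pos: [0.5106, 0.0826, 0.2299]
tool_rot: [[0.978, 0.21, -0.002], [0.21, -0.978, -0.001], [-0.003, 0.0, -1.0]]
wrist_force: [1.0, -0.2, 0.7]
width: 0.0855
finger_force: 0.0
```

{"op": "carry_out", "data": {"moves": [[0,0,5,0,0,0],[0,0,5,0,0,0],[0,0,5,0,0,0],[0,0,5,0,0,0],[0,0,5,0,0,0]]}}

```text
t: 18.4
eef_pos: [0.5118, 0.08, 0.2264]
tool_rot: [[0.977, 0.214, -0.0], [0.214, -0.977, -0.0], [-0.0, 0.0, -1.0]]
wrist_force: [0.2, 0.2, -0.8]
width: 0.0854
finger_force: 0.0
```

```bash
python3 - <<'E'
from h import *
o=telemetry.get_obs(); print(o['t'],o['eef_pos'],np.round(o['q'],0),np.round(o['qd'],2)); rows([.512,.156,.20],-77.6)
im,c=snap('wrist','w7.png')
E
```

```text
18.4 [0.51177879 0.08000112 0.22644533] [  9.   9. 105.  -0.  66.  86.] [ 0.16 -0.13 -0.19  0.17 -0.06  0.21]
row [ 16.5 -74.2  26.4] [ 0.0001  0.0002 -0.0011] n>= 1.609376688651104 0.007719345281948936
```

View pics/w7.png

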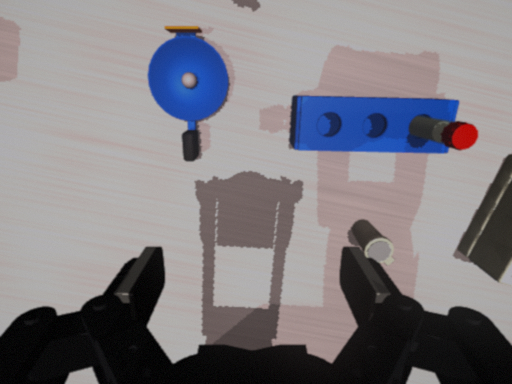

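Dish: ball at (189,80), grip at (190,146), code plate at (184,29), rack at right and red tube at (460,135). Measuring with masks next.

```bash
python3 - <<'E'
from h import *
im=cv2.imread('pics/w7.png'); c=get_calibration('wrist'); hsv=cv2.cvtColor(im,cv2.COLOR_BGR2HSV)
def big(m,x0,y0,x1,y1):
    mm=np.zeros_like(m); mm[y0:y1,x0:x1]=m[y0:y1,x0:x1]
    cn=max(cv2.findContours(mm,0,1)[0],key=cv2.contourArea); return cn
g=big(cv2.inRange(hsv,(0,0,0),(180,255,75)),175,124,210,170)
print('grip',cv2.boundingRect(g),cv2.minAreaRect(g),cv2.fitLine(g,2,0,.01,.01).ravel())
b=big(cv2.inRange(hsv,(0,0,100),(180,110,255)),170,60,210,100); M=cv2.moments(b)
print('ball',cv2.boundingRect(b),cv2.minEnclosingCircle(b))
k=big(cv2.inRange(hsv,(5,120,80),(25,255,255)),155,15,215,45); print('plate',cv2.boundingRect(k),cv2.minAreaRect(k))
d=big(cv2.inRange(hsv,(105,150,40),(130,255,255)),140,20,235,130); print('dish',cv2.boundingRect(d),cv2.fitEllipse(d))
print('grip px col by row'); gg=cv2.cvtColor(im,cv2.COLOR_BGR2GRAY)
for y in range(128,164,4): print(y,gg[y,176:206].tolist())
(u,v),_=cv2.minEnclosingCircle(b); B=ray(c,u,v,.018); print('ball',B,ray(c,*cv2.fitEllipse(d)[0],.025))
E
```

```text
grip (183, 129, 17, 32) ((190.80201721191406, 144.72840881347656), (30.63623046875, 16.173080444335938), 85.91438293457031) [ 6.8644576e-02 -9.9764121e-01  1.9065384e+02  1.4429488e+02]
ball (182, 72, 14, 15) ((188.3333282470703, 79.33333587646484), 7.453665733337402)
plate (165, 26, 34, 4) ((181.5, 27.5), (3.0, 33.0), 90.0)
dish (148, 33, 80, 97) ((187.7792205810547, 78.39237213134766), (75.99236297607422, 89.33518981933594), 165.17091369628906)
grip px col by row
128 [174, 174, 173, 173, 173, 173, 174, 173, 176, 174, 170, 143, 103, 89, 79, 75, 78, 74, 65, 56, 63, 87, 125, 148, 159, 156, 157, 158, 157, 158]
132 [176, 177, 175, 174, 177, 175, 158, 122, 81, 48, 32, 31, 33, 33, 32, 34, 33, 32, 33, 32, 33, 41, 67, 86, 105, 135, 153, 156, 157, 157]
136 [176, 176, 176, 176, 171, 130, 73, 41, 41, 42, 45, 47, 47, 50, 50, 48, 38, 32, 34, 33, 33, 42, 64, 90, 132, 155, 159, 158, 155, 157]
140 [177, 177, 176, 176, 175, 148, 97, 50, 42, 43, 43, 45, 49, 50, 49, 46, 39, 34, 34, 35, 31, 40, 61, 78, 92, 128, 154, 156, 154, 156]
144 [172, 172, 172, 171, 174, 165, 117, 55, 39, 43, 47, 49, 48, 50, 50, 46, 43, 35, 35, 35, 34, 37, 50, 83, 123, 149, 158, 160, 158, 157]
148 [174, 176, 174, 176, 176, 167, 127, 68, 42, 44, 44, 45, 48, 47, 47, 42, 43, 39, 35, 36, 34, 36, 47, 65, 88, 129, 151, 157, 155, 153]
152 [175, 174, 173, 174, 174, 168, 136, 80, 46, 42, 45, 47, 46, 46, 46, 47, 40, 37, 32, 36, 34, 34, 50, 80, 107, 138, 164, 173, 173, 176]
156 [173, 175, 173, 175, 175, 177, 167, 116, 58, 41, 43, 43, 45, 43, 45, 46, 44, 38, 37, 34, 42, 57, 86, 97, 110, 144, 170, 176, 173, 174]
160 [173, 176, 174, 175, 174, 175, 174, 166, 137, 96, 72, 65, 65, 62, 65, 62, 65, 79, 111, 147, 167, 171, 175, 177, 176, 181, 176, 178, 175, 178]
ball [0.58426239 0.17140663 0.018     ] [0.58526876 0.170817   0.025     ]
```

```bash
python3 - <<'E'
from h import *
c=get_calibration('wrist')
G=ray(c,188.4,147,.05); B=ray(c,188.3,79.3,.018); D=ray(c,187.8,78.4,.025); K=ray(c,181.5,27.5,.044); K0=ray(c,165.5,27.5,.044);K1=ray(c,198.5,27.5,.044)
print(G,K,np.linalg.norm((G-B)[:2]),np.linalg.norm((K-B)[:2]),np.linalg.norm(K1-K0))
ang=lambda v:np.degrees(np.arctan2(v[1],v[0]))
print(ang(B-G),ang(D-G),ang(K-G),ang(K-B),'plate',ang(K1-K0)+90)
L=[ray(c,x,y,.05) for x,y in((182,137),(183.5,156))]; print('edge',ang(L[0]-L[1]))
for a in (14,16):
    gp=B-.074*np.array([np.cos(np.radians(a)),np.sin(np.radians(a)),0]); print(a,gp)
rows([G[0],G[1],.10],ang(K-G)-90)
E
```

```text
[0.51185609 0.154069   0.05      ] [0.63385284 0.18094297 0.044     ] 0.07449088863017653 0.05046295595783218 0.03452242683634264
13.493662411771325 12.833439262630913 12.422955854570334 10.842323956573736 plate 12.298689538069638
edge 12.73013337657489
14 [0.51248883 0.15354832 0.018     ]
16 [0.51315735 0.15105337 0.018     ]
row [ 15.9 -72.2 126.5] [ 0.0001  0.     -0.0015] n>= 2.930772258523321 0.009878134292631426
```

{"op": "carry_out", "data": {"moves": [[16,-72.2,0,0,0,0],[16,-72.2,0,0,0,0],[16,-72.2,40,0,0,0],[16,-72.2,80,0,0,0],[16,-72.2,120,0,0,0],[16,-72.2,131,0,0,0],[16,-72.2,131,0,0,0],[16,-72.2,131,0,0,0],[16,-72.2,131,0,0,0]]}}

```text
t: 19.35
eef_pos: [0.5134, 0.1555, 0.0975]
tool_rot: [[0.977, 0.215, 0.003], [0.215, -0.977, 0.001], [0.003, -0.0, -1.0]]
wrist_force: [-0.2, -0.7, -0.5]
width: 0.0854
finger_force: 0.0
```

```bash
python3 - <<'E'
from h import *
o=telemetry.get_obs(); p=o['eef_pos']; print(o['t'],p,np.round(o['tool_rot'],3).tolist())
im,c=snap('wrist','w8.png')
R=np.array(o['tool_rot']); x=R[:,0]
for h in(.05,):
    q=np.r_[p[:2],h]; print('grip front/centre/back on tool axis',[proj(c,q+x*s).round(1) for s in(.017,0,-.017)])
print('ball@',proj(c,np.r_[(p+.074*x)[:2],.018]))
g=cv2.cvtColor(im,cv2.COLOR_RGB2GRAY); hsv=cv2.cvtColor(im,cv2.COLOR_RGB2HSV)
v0=int(proj(c,np.r_[p[:2],.05])[1])
for v in range(v0-24,v0+30,8): print(v,g[v,205:300:2].tolist())
m=cv2.inRange(hsv,(0,0,100),(180,110,255)); 
bu,bv=proj(c,np.r_[(p+.074*x)[:2],.018]).astype(int); mm=np.zeros_like(m); mm[max(bv-22,0):bv+22,bu-22:bu+22]=m[max(bv-22,0):bv+22,bu-22:bu+22]
cn=max(cv2.findContours(mm,0,1)[0],key=cv2.contourArea); print('ball',cv2.minEnclosingCircle(cn),cv2.boundingRect(cn))
E
```

```text
19.35 [0.51342046 0.15545079 0.09752097] [[0.977, 0.215, 0.003], [0.215, -0.977, 0.001], [0.003, -0.0, -1.0]]
grip front/centre/back on tool axis [array([250.5, 177.2]), array([250.6, 198.3]), array([250.6, 218.6])]
ball@ [250.51173147  97.18430149]
174 [187, 186, 187, 188, 189, 188, 188, 187, 185, 184, 185, 187, 188, 185, 187, 187, 186, 188, 185, 105, 30, 31, 33, 30, 33, 32, 29, 105, 161, 163, 164, 164, 161, 169, 184, 185, 188, 187, 187, 187, 186, 187, 186, 186, 186, 187, 186, 175]
182 [186, 184, 184, 187, 186, 186, 186, 185, 187, 190, 187, 186, 187, 187, 187, 186, 187, 187, 162, 47, 37, 38, 37, 37, 36, 37, 37, 63, 160, 162, 163, 163, 167, 168, 181, 186, 186, 189, 189, 188, 187, 188, 184, 187, 186, 185, 185, 187]
190 [187, 187, 186, 187, 188, 188, 186, 187, 185, 186, 185, 173, 141, 116, 106, 104, 107, 105, 89, 39, 39, 39, 37, 37, 40, 38, 36, 42, 80, 84, 92, 154, 166, 168, 179, 187, 187, 189, 187, 186, 187, 187, 186, 188, 186, 186, 184, 185]
198 [148, 138, 119, 118, 110, 108, 108, 114, 107, 107, 108, 107, 108, 109, 106, 108, 108, 107, 102, 40, 33, 35, 33, 34, 33, 35, 33, 51, 101, 108
[... 193 characters left out ...]
3, 33, 34, 32, 34, 34, 30, 28, 46, 108, 108, 106, 107, 107, 109, 108, 109, 109, 108, 110, 110, 110, 109, 111, 113, 110, 110, 110, 107]
214 [108, 109, 107, 106, 107, 106, 108, 107, 105, 103, 104, 107, 107, 106, 107, 105, 106, 107, 100, 39, 29, 30, 32, 31, 31, 30, 29, 47, 106, 109, 108, 109, 110, 107, 111, 110, 112, 112, 111, 112, 113, 111, 110, 110, 110, 111, 109, 109]
222 [108, 106, 105, 104, 104, 104, 103, 101, 102, 102, 104, 105, 104, 107, 108, 110, 110, 110, 109, 109, 110, 108, 109, 110, 109, 107, 109, 106, 105, 106, 107, 108, 107, 109, 111, 109, 109, 108, 107, 107, 107, 105, 111, 106, 111, 110, 112, 110]
ball ((250.9014892578125, 100.10966491699219), 11.322649955749512) (240, 89, 22, 23)
```

View pics/w8.png

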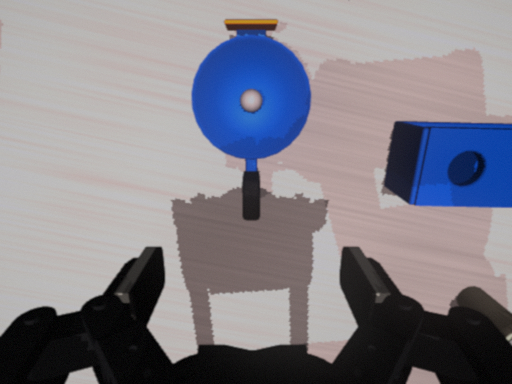

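Dish square to the gripper: ball at (251,100), grip centre col 251 (rows 172–220), plate at (251,23). Descending slightly corrected.

{"op": "carry_out", "data": {"moves": [[0,0,15,0,0,0],[0,0,15,0,0,0],[0,0,15,0,0,0],[0,0,15,0,0,0]]}}

```text
t: 19.8
eef_pos: [0.5123, 0.1553, 0.0814]
tool_rot: [[0.977, 0.215, 0.001], [0.215, -0.977, 0.0], [0.001, -0.0, -1.0]]
wrist_force: [-0.1, -0.3, 0.3]
width: 0.0854
finger_force: 0.0
```

```bash
python3 - <<'E'
from h import *
print(telemetry.get_obs()['eef_pos'],telemetry.get_obs()['t']);rows([.5117,.1548,.0155],-77.5)
E
```

```text
[0.51232414 0.15532196 0.08138946] 19.8
row [-0.8  0.4 65.9] [-0.0001 -0.0012 -0.0014] n>= 1.317889583347727 0.012093423768230699
```

{"op": "carry_out", "data": {"moves": [[-0.8,0.4,20,0,0,0],[-0.8,0.4,40,0,0,0],[-0.8,0.4,55,0,0,0],[-0.8,0.4,62,0,0,0],[-0.8,0.4,65,0,0,0],[-0.8,0.4,65,0,0,0]]}}

```text
t: 20.4
eef_pos: [0.5114, 0.1547, 0.0158]
tool_rot: [[0.977, 0.215, 0.0], [0.215, -0.977, 0.0], [0.0, -0.0, -1.0]]
wrist_force: [-0.8, -0.5, -0.8]
width: 0.0857
finger_force: 0.0
```

{"op": "carry_out", "data": {"moves": [[0,0,0,0,0,0],[0,0,0,0,0,0],[0,0,0,0,0,0],[0,0,0,0,0,0],[0,0,0,0,0,0],[0,0,0,0,0,0],[0,0,0,0,0,0]], "fingers": 0.5, "force": 20}}

```text
t: 21.1
eef_pos: [0.5111, 0.1546, 0.0155]
tool_rot: [[0.977, 0.215, -0.0], [0.215, -0.977, 0.0], [-0.0, -0.0, -1.0]]
wrist_force: [0.7, 0.6, -0.1]
width: 0.021
finger_force: 0.0
```

{"op": "carry_out", "data": {"moves": [[0,0,0,0,0,0],[0,0,0,0,0,0]], "fingers": 0.55}}

```text
t: 21.3
eef_pos: [0.5111, 0.1546, 0.0155]
tool_rot: [[0.977, 0.215, -0.0], [0.215, -0.977, 0.0], [-0.0, -0.0, -1.0]]
wrist_force: [0.6, -1.2, -0.3]
width: 0.0188
finger_force: 0.0
```

{"op": "carry_out", "data": {"moves": [[0,0,0,0,0,0],[0,0,0,0,0,0]], "fingers": 0.6}}

```text
t: 21.5
eef_pos: [0.5111, 0.1546, 0.0155]
tool_rot: [[0.977, 0.215, -0.0], [0.215, -0.977, -0.0], [-0.0, -0.0, -1.0]]
wrist_force: [0.0, -0.2, -0.1]
width: 0.017
finger_force: 0.0
```

{"op": "carry_out", "data": {"moves": [[0,0,0,0,0,0],[0,0,0,0,0,0],[0,0,0,0,0,0]], "fingers": 0.66}}

```text
t: 21.8
eef_pos: [0.5111, 0.1546, 0.0155]
tool_rot: [[0.977, 0.215, -0.0], [0.215, -0.977, 0.0], [-0.0, -0.0, -1.0]]
wrist_force: [0.3, 0.8, 0.9]
width: 0.0145
finger_force: 0.1
```

{"op": "carry_out", "data": {"moves": [[0,0,0,0,0,0],[0,0,0,0,0,0],[0,0,0,0,0,0],[0,0,0,0,0,0]], "fingers": 1, "force": 40}}

```text
t: 22.2
eef_pos: [0.5111, 0.1546, 0.0155]
tool_rot: [[0.977, 0.215, 0.0], [0.215, -0.977, 0.0], [0.0, -0.0, -1.0]]
wrist_force: [-0.4, 0.1, 1.0]
width: 0.0123
finger_force: 39.0
```

{"op": "carry_out", "data": {"moves": [[0,0,0,0,0,0],[0,0,0,0,0,0],[0,0,0,0,0,0],[0,0,0,0,0,0]], "force": 90}}

```text
t: 22.6
eef_pos: [0.511, 0.1546, 0.0155]
tool_rot: [[0.977, 0.215, -0.0], [0.215, -0.977, -0.0], [-0.0, -0.0, -1.0]]
wrist_force: [-2.5, 0.6, 3.3]
width: 0.0092
finger_force: 88.4
```

```bash
cat >> h.py <<'E'
def ballcheck(f):
    """apparent ball centre in the tool frame (mm) on the plane through dish_mid"""
    o=telemetry.get_obs(); p=o['eef_pos']; R=np.array(o['tool_rot']); im,c=snap('wrist',f)
    hsv=cv2.cvtColor(im,cv2.COLOR_RGB2HSV); m=cv2.inRange(hsv,(0,0,100),(180,110,255))
    q=p+R@[.074,0,.0]; q[2]=p[2]+.0025; bu,bv=proj(c,q).round().astype(int)
    mm=np.zeros_like(m); s=slice(max(bv-26,0),bv+26),slice(bu-26,bu+26); mm[s]=m[s]
    cn=max(cv2.findContours(mm,0,1)[0],key=cv2.contourArea); (u,v),r=cv2.minEnclosingCircle(cn)
    d=cv2.inRange(hsv,(105,150,40),(130,255,255)); dn=max(cv2.findContours(d[:,:380],0,1)[0],key=cv2.contourArea); 
    print(o['t'],p.round(4),'ball px',u,v,r,cv2.boundingRect(cn),'exp',proj(c,q).round(1),'dish box',cv2.boundingRect(dn),(R.T@(ray(c,u,v,q[2])-p)*1000).round(1),o['width'],o['wrist_force'])
E
python3 -c "
from h import *
ballcheck('b1.png')"
```

```text
22.6 [0.511  0.1546 0.0155] ball px 250.5 100.5 16.86722755432129 (235, 84, 32, 34) exp [249.9 101.3] dish box (161, 0, 179, 204) [74.4  0.3 -2.5] 0.00921108892818918 [-2.54744593  0.56279109  3.28842564]
```

{"op": "carry_out", "data": {"moves": [[0,0,-0.5,0,0,0],[0,0,-1.5,0,0,0],[0,0,-3,0,0,0],[0,0,-5,0,0,0],[0,0,-8,0,0,0],[0,0,-11,0,0,0],[0,0,-14,0,0,0],[0,0,-16,0,0,0],[0,0,-17,0,0,0],[0,0,-17,0,0,0]]}}

```text
t: 23.65
eef_pos: [0.5112, 0.1547, 0.0327]
tool_rot: [[0.977, 0.215, 0.0], [0.215, -0.977, 0.0], [0.0, -0.0, -1.0]]
wrist_force: [0.3, 1.1, -1.8]
width: 0.0091
finger_force: 88.2
```

```bash
python3 - <<'E'
from h import *
ballcheck('b2.png')
im=cv2.imread('pics/scene0.png'); c=get_calibration('scene'); ct=get_calibration('top'); hsv=cv2.cvtColor(im,cv2.COLOR_BGR2HSV)
m=cv2.bitwise_or(cv2.inRange(hsv,(0,110,40),(12,255,255)),cv2.inRange(hsv,(168,110,40),(180,255,255)))
mm=np.zeros_like(m); mm[95:145,365:415]=m[95:145,365:415]
for cn in cv2.findContours(mm,0,1)[0]: 
    x,y,w,h=cv2.boundingRect(cn); print('win',(x,y,w,h),ray(c,x+w/2,y+h/2,.15))
print('proj guess',proj(c,[.540,.4185,.15]))
print('bottle',ray(ct,163,158,.13),'pot',ray(ct,224,166,.065))
print('scene caps',ray(c,207,208,.126),ray(c,226,198,.126))
E
```

```text
23.65 [0.5112 0.1547 0.0327] ball px 251.39404296875 102.02980041503906 16.621232986450195 (235, 86, 33, 33) exp [249.9 101.3] dish box (163, 0, 176, 205) [73.6  0.8 -2.5] 0.00911064244862816 [ 0.3069619   1.13192966 -1.84003585]
win (381, 118, 5, 6) [0.54320517 0.42612615 0.15      ]
proj guess [380.4034243  121.12977684]
bottle [0.70950846 0.30811661 0.13      ] pot [0.69757975 0.12512001 0.065     ]
scene caps [ 0.59949573 -0.09802929  0.126     ] [ 0.5906724  -0.04858463  0.126     ]
```

{"op": "carry_out", "data": {"moves": [[0,0,-2,0,0,0],[0,0,-7,0,0,0],[0,0,-15,0,0,0],[0,0,-26,0,0,0],[0,0,-39,0,0,0],[0,0,-54,0,0,0],[0,0,-69,0,0,0],[0,0,-83,0,0,0],[0,0,-94,0,0,0],[0,0,-100,0,0,0]]}}

```text
t: 24.7
eef_pos: [0.5116, 0.1547, 0.134]
tool_rot: [[0.977, 0.215, 0.002], [0.215, -0.977, 0.0], [0.002, -0.0, -1.0]]
wrist_force: [0.5, 0.3, -2.9]
width: 0.009
finger_force: 88.3
```

{"op": "carry_out", "data": {"moves": [[0,0,-2,0,0,0],[0,0,-2,0,0,0],[0,0,-2,0,0,0]]}}

```text
t: 25.0
eef_pos: [0.5107, 0.1545, 0.1339]
tool_rot: [[0.977, 0.215, -0.001], [0.215, -0.977, -0.0], [-0.001, 0.0, -1.0]]
wrist_force: [-0.6, -0.3, -1.9]
width: 0.0096
finger_force: 88.4
```

```bash
python3 -c "
from h import *
ballcheck('b3.png'); rows([.522,.193,.1345],-4.5)"
```

```text
25.0 [0.5107 0.1545 0.1339] ball px 251.2866668701172 102.05999755859375 16.62234878540039 (235, 86, 33, 33) exp [249.9 101.3] dish box (164, 0, 175, 205) [73.6  0.7 -2.6] 0.009568479333405256 [-0.57931872 -0.32368306 -1.87633005]
row [ 19.4 -35.2  -0.7] [-7.0000e-04  1.1000e-03 -1.2754e+00] n>= 0.8033589778444039 8.507047201140422
```

{"op": "carry_out", "data": {"moves": [[0,0,0,0,0,-0.005],[0,0,0,0,0,-0.015],[0,0,0,0,0,-0.035],[0,0,0,0,0,-0.06],[0,0,0,0,0,-0.09],[0,0,0,0,0,-0.12],[0,0,0,0,0,-0.15],[0,0,0,0,0,-0.18],[0,0,0,0,0,-0.21],[0,0,0,0,0,-0.24]]}}

```text
t: 26.05
eef_pos: [0.5111, 0.1546, 0.1345]
tool_rot: [[0.896, 0.443, 0.0], [0.443, -0.896, -0.0], [0.0, 0.0, -1.0]]
wrist_force: [0.2, -0.0, -2.0]
width: 0.0088
finger_force: 88.5
```

{"op": "carry_out", "data": {"moves": [[0,0,0,0,0,-0.03],[0,0,0,0,0,-0.06],[0,0,0,0,0,-0.09],[0,0,0,0,0,-0.12],[0,0,0,0,0,-0.15],[0,0,0,0,0,-0.18],[0,0,0,0,0,-0.21],[0,0,0,0,0,-0.24],[0,0,0,0,0,-0.27],[0,0,0,0,0,-0.3]]}}

```text
t: 27.05
eef_pos: [0.5111, 0.1546, 0.1345]
tool_rot: [[0.725, 0.688, -0.0], [0.688, -0.725, 0.0], [-0.0, -0.0, -1.0]]
wrist_force: [-0.5, 0.3, -1.6]
width: 0.0091
finger_force: 88.5
```

{"op": "carry_out", "data": {"moves": [[0,0,0,0,0,-0.03],[0,0,0,0,0,-0.06],[0,0,0,0,0,-0.09],[0,0,0,0,0,-0.12],[0,0,0,0,0,-0.15],[0,0,0,0,0,-0.18],[0,0,0,0,0,-0.21],[0,0,0,0,0,-0.24],[0,0,0,0,0,-0.27],[0,0,0,0,0,-0.3]]}}

```text
t: 28.05
eef_pos: [0.5111, 0.1546, 0.1345]
tool_rot: [[0.489, 0.872, 0.0], [0.872, -0.489, -0.0], [0.0, 0.0, -1.0]]
wrist_force: [-0.6, 0.1, -1.7]
width: 0.0087
finger_force: 88.5
```

{"op": "carry_out", "data": {"moves": [[0,0,0,0,0,-0.03],[0,0,0,0,0,-0.06],[0,0,0,0,0,-0.09],[0,0,0,0,0,-0.12],[0,0,0,0,0,-0.15],[0,0,0,0,0,-0.18],[0,0,0,0,0,-0.21],[0,0,0,0,0,-0.24],[0,0,0,0,0,-0.27],[0,0,0,0,0,-0.3]]}}

```text
t: 29.05
eef_pos: [0.5111, 0.1546, 0.1345]
tool_rot: [[0.21, 0.978, 0.0], [0.978, -0.21, 0.0], [0.0, 0.0, -1.0]]
wrist_force: [-1.0, 0.4, -1.7]
width: 0.0087
finger_force: 88.5
```

{"op": "carry_out", "data": {"moves": [[0,0,0,0,0,-0.03],[0,0,0,0,0,-0.06],[0,0,0,0,0,-0.085],[0,0,0,0,0,-0.105],[0,0,0,0,0,-0.12],[0,0,0,0,0,-0.13],[0,0,0,0,0,-0.135],[0,0,0,0,0,-0.135],[0,0,0,0,0,-0.135]]}}

```text
t: 29.95
eef_pos: [0.5111, 0.1546, 0.1345]
tool_rot: [[0.079, 0.997, 0.0], [0.997, -0.079, -0.0], [-0.0, 0.0, -1.0]]
wrist_force: [0.4, -0.6, -0.8]
width: 0.0091
finger_force: 88.5
```

```bash
python3 -c "
from h import *
ballcheck('b4.png'); rows([.522,.193,.1345],-4.5)
im,c=snap('top','top2.png')
P=[.522,.193]
# reader head front-top edge by grey profile is in top0; check red face in wrist view
print(telemetry.get_obs()['tool_rot'])"
```

```text
29.95 [0.5111 0.1546 0.1345] ball px 251.14950561523438 102.02079010009766 16.50929069519043 (235, 86, 33, 33) exp [250.3  98.6] dish box (163, 0, 177, 205) [72.2  0.5 -2.5] 0.0091247484555128 [ 0.41341654 -0.63676337 -0.80765596]
row [39.1  7.8 -0. ] [ 0.     -0.     -0.0006] n>= 0.7981999616818055 0.0037986362215400716
[[ 7.90251896e-02  9.96872619e-01 -1.09069356e-05]
 [ 9.96872619e-01 -7.90251894e-02  2.22294482e-05]
 [ 2.12980056e-05 -1.26295118e-05 -1.00000000e+00]]
```

{"op": "carry_out", "data": {"moves": [[0.5,0.1,0,0,0,0],[1.5,0.3,0,0,0,0],[3.5,0.7,0,0,0,0],[6,1.2,0,0,0,0],[9,1.8,0,0,0,0],[12,2.4,0,0,0,0],[15,3,0,0,0,0],[18,3.6,0,0,0,0],[21,4.2,0,0,0,0],[24,4.8,0,0,0,0]]}}

```text
t: 31.05
eef_pos: [0.5178, 0.1784, 0.1345]
tool_rot: [[0.079, 0.997, -0.0], [0.997, -0.079, -0.0], [-0.0, -0.0, -1.0]]
wrist_force: [0.3, 0.6, -1.3]
width: 0.0085
finger_force: 88.5
```

{"op": "carry_out", "data": {"moves": [[3,0.6,0,0,0,0],[6,1.2,0,0,0,0],[9,1.8,0,0,0,0],[11.5,2.3,0,0,0,0],[13.5,2.7,0,0,0,0],[14.5,2.9,0,0,0,0],[15,3,0,0,0,0],[15,3,0,0,0,0],[15,3,0,0,0,0]]}}

```text
t: 31.95
eef_pos: [0.5219, 0.1928, 0.1345]
tool_rot: [[0.079, 0.997, -0.0], [0.997, -0.079, -0.0], [-0.0, -0.0, -1.0]]
wrist_force: [-0.1, 0.0, -2.5]
width: 0.0091
finger_force: 88.5
```

```bash
python3 - <<'E'
from h import *
ballcheck('b5.png')
im,c=snap('top','top3.png'); hsv=cv2.cvtColor(im,cv2.COLOR_RGB2HSV)
g=cv2.cvtColor(im,cv2.COLOR_RGB2GRAY)
o=telemetry.get_obs(); p=o['eef_pos']; R=np.array(o['tool_rot'])
print('code est',p+R@[.1275,0,0],'px top',proj(c,p+R@[.1275,0,-.0285]))
m=cv2.inRange(hsv,(5,90,60),(28,255,255)); mm=np.zeros_like(m); mm[195:240,120:190]=m[195:240,120:190]
for cn in cv2.findContours(mm,0,1)[0]:
    if cv2.contourArea(cn)>2:
        x,y,w,h=cv2.boundingRect(cn); print('plate',(x,y,w,h),ray(c,x+w/2,y+h/2,.163))
# head edges: row/col profiles
for v in(203,208,212): print(v,g[v,100:165].tolist())
E
```

```text
31.95 [0.5219 0.1928 0.1345] ball px 250.90365600585938 102.04158020019531 16.55643653869629 (235, 86, 33, 33) exp [250.3  98.5] dish box (163, 0, 177, 204) [72.2  0.3 -2.5] 0.009107714156887733 [-0.08376906  0.04316888 -2.52339541]
code est [0.53197735 0.31989127 0.134508  ] px top [155.30735327 213.78683753]
203 [210, 214, 209, 212, 205, 157, 150, 151, 153, 155, 157, 156, 156, 158, 155, 160, 157, 158, 156, 150, 119, 81, 111, 169, 196, 214, 213, 212, 213, 210, 207, 212, 206, 187, 185, 185, 189, 187, 188, 188, 188, 190, 193, 209, 214, 215, 213, 214, 213, 216, 205, 109, 70, 83, 145, 212, 218, 217, 215, 215, 214, 218, 215, 216, 215]
208 [216, 214, 215, 210, 155, 145, 151, 152, 154, 156, 153, 159, 156, 157, 159, 160, 160, 159, 164, 130, 73, 79, 54, 53, 59, 58, 82, 113, 113, 114, 102, 97, 103, 98, 100, 101, 99, 115, 154, 123, 99, 88, 102, 206, 217, 215, 213, 212, 210, 212, 212, 204, 103, 69, 67, 78, 134, 200, 207, 206, 211, 213, 215, 214, 212]
212 [94, 89, 96, 104, 139, 154, 153, 153, 155, 154, 156, 157, 160, 158, 159, 160, 159, 159, 148, 111, 71, 46, 54, 68, 61, 57, 91, 110, 107, 94, 100, 104, 103, 98, 100, 101, 98, 99, 100, 99, 103, 79, 105, 190, 213, 216, 212, 210, 211, 209, 215, 212, 198, 89, 66, 71, 72, 92, 156, 186, 190, 183, 189, 204, 204]
```

```bash
python3 - <<'E'
from h import *
im=cv2.imread('pics/top3.png'); h=cv2.cvtColor(im,cv2.COLOR_BGR2HSV)
def L(p):
    H,S,V=map(int,p)
    if V<90 and S<140: return 'k'
    if S>130 and 95<H<135: return 'B'
    if S>100 and H<30: return 'o'
    if S<60 and V>180: return '.'
    return '-'
for v in range(196,230): print(v,''.join(L(h[v,u]) for u in range(112,215)))
c=get_calibration('top'); p=np.array([.5219,.1928,.1345]); x=np.array([.079,.997,0]); y=np.array([.997,-.079,0])
for s in(-.018,.018): print('plate top corner',proj(c,p+.1275*x+s*y+[0,0,.0285]))
print('dish ctr',proj(c,p+.074*x+[0,0,.01]),'grip',proj(c,p+[0,0,.035]))
E
```

```text
196 ............................-.........--......................................................----k-...
197 ......................................-k-......................................................---k-...
198 ......................................-k-......................................................---k-...
199 .............................-........-k-......................................................----k-..
200 .............................-.........kk-......................................................---k-..
201 ----.........................-.........kk-............................................-.........-k---..
202 ----------.............................-k-............................................-.........-k---..
203 ---------k--...........................-kk-......................................................-k--..
204 ---------kkk-..........................-kk-...........................................--.........-kk-..
205 ---------kkkkk--.......................--k-.......................................------.........-kk-..
206 ---------kkkkkk-
[... 2031 characters left out ...]

225 ---kkkkkkkkkkkkkkkkkkkkkkkk--..............-kkkkkkkkkk-BBBBBBBBBBBBBBBBBBBBBkkkkkkkkkkkk-...--.........
226 ----------kkkkkkkkkkkkkkkkk--...............-kkkkkkkkk-BBBBBBBBBBBBBBBBBBBBB-kkkkkkkkkkk-....--........
227 ----------kkkkkkkkkkkkkkkk---...............-kkkkkkkkkkBBBBBBBBBBBBBBBBBBBB--kkkkkkkkkkk-....--........
228 .---------kkkkkkkkkkkkkkkk-k-...............-kkkkkkkkkkBBBBBBBBBBBBBBBBBBB----kkkkkkkkkk-...---........
229 ---------kkkkkkkkkkkkkk--k-k-...............-kkkkkkkkkk-BBBBBBBBBBBBBBBBB-----kkkkkkkkkk-------........
plate top corner [154.6724567  219.89164293]
plate top corner [155.92283691 207.7177796 ]
dish ctr [174.74662286 215.69968525] grip [198.46058548 216.1295475 ]
```

The top view is occluded by the arm, so I'll cross-check the code plate against the window in the scene view.

```bash
python3 - <<'E'
from h import *
im,c=snap('scene','s2.png'); h=cv2.cvtColor(im,cv2.COLOR_RGB2HSV)
p=telemetry.get_obs()['eef_pos']; x=np.array([.079,.997,0]); y=np.array([.997,-.079,0])
C=p+.1275*x+[0,0,.0155]; print('code px',proj(c,C),'corners',[proj(c,C+a*y+[0,0,b]).round(1) for a in(-.018,.018) for b in(-.013,.013)],'win px',proj(c,[.541,.42,.15]))
def L(p):
    H,S,V=map(int,p)
    if S>130 and 100<H<135: return 'B'
    if S>110 and H<8 : return 'r'
    if S>90 and H<30: return 'o'
    if V<80: return 'k'
    if S<60 and V>170: return '.'
    return '-'
u0,v0=proj(c,C).astype(int)
for v in range(v0-25,v0+26): print(v,u0-45,''.join(L(h[v,u]) for u in range(u0-45,u0+75)))
print(proj(c,p+.074*x))
E
```

```text
code px [347.68227643 129.84867422] corners [array([343.4, 129.8]), array([344.9, 121.9]), array([350.5, 137.9]), array([352.2, 129.9])] win px [381.10173661 121.17987909]
104 302 kkkkkkkkkkkkkkkkk-------------------------------------------------------------------------------------------------------
105 302 kkkkkkkkkkkkkkkkkk------------------------------------------------------------------------------------------------------
106 302 kkkkkkkkkkkkkkkkkk------------------------------------------------------------------------------------------------------
107 302 kkkkkkkkkkkkkkkkkk------------------------------------------------------------------------------------------------------
108 302 kkkkkkkkkkkkkkkkkk------------------------------------------------------------------------------------------------------
109 302 kkkkkkkkkkkkkkkkkk----------------------------------------------------------kk------------------------------------------
110 302 kkkkkkkkkkkkkkkkk----------------------------------------------------------kkkk-----------------------------------------
111 302 kkkkkkkkkkkkkkkkk
[... 4978 characters left out ...]
--kkkkk--------------------
150 302 -------------------kkkkkkBBBBBBBkk-----------------------------kkkkkkkkkkkkkkkkkkkkkkkkkk------kkkk---------------------
151 302 ---------------------kkkkkkkkkkkk---------------------------kkkkkkkkkkkkkkkkkkkkkkkkkkkkkk-----kkk----------------------
152 302 -------------------------kkkkk----------------------------kkkkkkkkkkkkkkkkkkkkkkkkkkkkkkkkk----k------------------------
153 302 ---------------------------------------------------------kkkkkkkkkkkkkkkkkkkkkkkkkkkkkkkkkkkk---------------------------
154 302 ---------------------------------------------------------kkkkkkkkkkkkkkkkkkkkkkkkkkkkkkkkkkkkkk-------------------------
[328.61359548 139.44988301]
```

Scene view agrees: plate at (346.5,131) against (347.7,129.8) predicted, window at (380.5,122) against (381,121), ball where it belongs. Handing in.

{"op": "carry_out", "data": {"moves": [[0,0,0,0,0,0],[0,0,0,0,0,0],[0,0,0,0,0,0],[0,0,0,0,0,0],[0,0,0,0,0,0]]}}

```text
t: 32.6
eef_pos: [0.5219, 0.1929, 0.1345]
tool_rot: [[0.079, 0.997, -0.0], [0.997, -0.079, 0.0], [-0.0, -0.0, -1.0]]
wrist_force: [-0.9, -0.6, -2.3]
width: 0.0089
finger_force: 88.5
```

```bash
python3 -c "
from h import *
print(robot.job_done())"
```

```text
the job is handed in; nothing more can be done
None
```

I handed the job in at about 33 s (no verdict came back): both white-capped tubes are seated in the wells, the red-capped tube was left in the rack, and by my estimates the dish is held still and level with the ball in its middle and its code about 10 cm before the reader's window.

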